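Wedge up the sagging equipment tray

TASK

The tray that carries the black battery unit sags. Take the wooden wedge, lay it flat on the bench and push it thin end first, square on, under the middle of the tray's front edge until it jams tight and carries a firm share of the load (7 to 12 N) by itself, without ever forcing it past 16 N, then let go. Do not lean on or lift the rack with the robot, and leave the other things where they are.

Things in the scene. Friction and masses are not known exactly. Their poses are not given: they have to be found in the camera images.
- rack: Equipment rack: a springy steel tray (240 deep, 220 wide) hung from two fixed uprights at its back, with a black battery backup unit on it (front 20 behind the tray's front edge, top about 140 above the bench). Origin: on the bench below the middle of the tray's front edge; +x points level in under the tray, y along the edge, z up. The space below is empty to 180 deep.
- rack_mouth (a point): Point on the bench below the middle of the front edge (the rack's origin and axes). The edge is a smooth rolled bar, 12 diameter, along y from -108 to 108, its axis above x = 0. The unit's weight is unknown, so the tray sags differently each time: the clear gap from bench to edge is anywhere from about 9 to 18 and no pose here shows it. Lifting the edge takes about 5 N per mm.
- wedge: Loose plain hardwood wedge, 80 g, 165 long, 36 wide, flat underside; 4 thick at the tip, rising evenly (0.17 per length) to 32 at the heel; upright heel face and parallel upright sides. Origin: middle of the underside; +x points to the tip, z up. It can be gripped across its 36 width near the heel.
- wedge_tip (a point): middle of the wedge's thin end, on its underside (82.5 ahead of the origin)
- wedge_heel (a point): middle of the wedge's thick end, on its underside (82.5 behind the origin). Wood slides on bench and edge with friction about 0.5 to 0.7: once the wedge bears on the edge, driving it takes a level push of about 1.0 to 1.2 N per N of contact force between wedge and tray. Let go, it stays put by friction and keeps about 0.7 to 0.85 N of contact force per N of that push.
- block: Bystander: flat plain wooden block, 70 x 45 x 20 (not the wedge). Origin under its centre.
- drive: Bystander: bare small hard disk drive, 100 x 70 x 15. Origin under its centre.
- spray: Bystander: upright spray can, diameter 52, 160 tall. Origin under its centre.
- mouse: Bystander: computer mouse, 105 x 60 x 32. Origin under its centre.
- tray_screws: Bystander: open screw tray with dividers, 110 x 150 x 30. Origin under its centre.
Mind the look-alikes: they are no part of the job. Of the things shaped like the wedge, the wooden one is meant.

How it is judged:
By the outcome, as a careful person would: the job done as asked, in the order asked, and still so for the second after the job is handed in, with the robot touching nothing.
It also fails if it takes over 69 s, if anything falls off the work surface, if the arm or the gripper's body presses on something with over 40 N, if the wrist force passes 120 N, or if a joint passes its speed limit or range.

ROBOT

A 6-joint arm with a two-finger parallel gripper is mounted at the origin on the work surface. World frame = base frame: x ahead of the robot, y to its left, z up, the work surface at z = 0. Lengths are in mm, angles in rad, forces in N, time in s.
With the tool pointing down it reaches from about 300 to 775 mm from the base axis. Payload 14.6 kg.
Tool frame: the origin (TCP) lies on the centre line of the jaws, within the pads' length; the fingertips stand 19 mm ahead of it and the grasp point (between the pads) is the TCP (bot.tip_reach is the distance from the TCP to the fingertips, in mm); z points along the fingers, y is the line along which they close (so a half turn about z gives the same grasp; the last joint's range is limited). The gripper opens to 85 mm and grips with 20 to 120 N. Pads are 22 mm wide; open, the fingers measure 114 mm over their backs; the gripper's body (76 mm by 85 mm) begins 54 mm behind the grasp point. The pads swing forward as they close: fully open they stand 13 mm farther back than shut.
Start: joints at [-1.284, 0.3, 1.521, -0, 1.321, -0.067], TCP at [190.548, -515.927, 250.281] pointing down, gripper open.
Joint ranges: [-3.03, 3.03], [-0.79, 2.21], [0.23, 2.52], [-1.04, 4.18], [0, 3.07], [-2.55, 2.55]. Speed limits (rad/s): [2.22, 2.22, 2.57, 3.14, 3.14, 3.14].

INTERFACE

Orientations are given as a unit quaternion [w, x, y, z].
In Python, from rig import bot gives the robot as it stands. Calls block until the motion is done:
- bot.move_to(position, orientation): joint-space move of the TCP to a pose.
- bot.servo_line(position, attitude=None, speed=150, until_force=None): straight line of the TCP; attitude=None keeps the orientation; speed is the mean speed in mm/s. With until_force (N) it stops when the force on the tool has changed by that much, and returns True; else False.
- bot.move_joints(angles): joint-space move.
- bot.move_gripper(opening, grip_force=None): finger opening in mm; grip_force is the grip in N (None keeps the last); returns when the fingers have stopped.
- bot.dwell(seconds).
- bot.ik(position, orientation): joint angles nearest the present ones, or None.
- bot.read_state(): the state.
- bot.read_camera(name): name is "scene" or "top" or "wrist"; returns a dict with "image" (420x560x3 uint8, blue, green, red), "depth" (420x560 float32, mm along the optical axis (not along the pixel's ray), 0 where there is no reading), "fovy" (degrees; the focal length in pixels is half the picture's height over the tangent of half this angle, whatever the lens; pixels are square), "cx", "cy" (the principal point, pixels), "k1" (the pictures are not rectified: a ray, as slopes to the right and down, at radius r is drawn at 1 + k1 r^2 times it, then the intrinsics apply), "eye" and "attitude" of the camera in the world; the wrist camera has in their place "mount" (4x4, takes a point from camera to tool coordinates, whose origin is the TCP and whose axes are the flange's). Camera axes: x right, y down, z forward; pixel columns grow to the right and rows downward; lengths in mm; the calibration is good to about 2 mm. A picture is of the moment at which its call begins: read the wrist's pose just before it.
A pose or a line that the arm cannot do raises bot.MotionError and nothing moves.
- bot.finish_job(): hands the job in; it is judged then, once.
The state is a dict: "clock": time; "joint_positions": joint angles; "qvel": joint speeds; "effort": joint torques, N m; "ee_pos": TCP position; "tool_rot": TCP orientation; "ft_force": force on the tool from outside, world axes, zero at the start; "moment": the same for the moment, N m; "grip_width": finger opening in mm; "grip_force": force on a finger pad.
Only numpy, scipy, OpenCV 4.12 (cv2) and the standard library are available. Lean on these libraries where they do the work, as an engineer would, in place of code of your own. Each camera call takes 0.05 s, during which the arm holds its last target. There are 200 camera calls.

## Working session

There is one attempt and no reset: what is moved stays moved. The work goes in short steps, each a Python script; the robot and the scene stay as the last script left them, time stands still between calls to the robot, and variables do not carry over. Pictures are saved under pics/ and viewed, at most 10 in all, crops included, and the job is handed in when it is done.

```bash
mkdir -p pics; cat > h.py <<'E'
import numpy as np,cv2
from scipy.spatial.transform import Rotation as R
from rig import bot
def rot(q): return R.from_quat([q[1],q[2],q[3],q[0]]).as_matrix()
def pose(cam,st=None):
    if "mount" in cam:
        T=np.eye(4);T[:3,:3]=rot(st["tool_rot"]);T[:3,3]=st["ee_pos"];return T@np.array(cam["mount"])
    T=np.eye(4);a=np.array(cam["attitude"]);T[:3,:3]=rot(a) if a.size==4 else a;T[:3,3]=cam["eye"];return T
def cloud(cam,T):
    h,w=cam["depth"].shape;f=h/2/np.tan(np.radians(cam["fovy"])/2)
    K=np.array([[f,0,cam["cx"]],[0,f,cam["cy"]],[0,0,1.]])
    u,v=np.meshgrid(np.arange(w),np.arange(h))
    p=cv2.undistortPoints(np.stack([u,v],-1).reshape(-1,1,2).astype(np.float64),K,np.array([cam["k1"],0,0,0.])).reshape(h,w,2)
    d=cam["depth"].astype(float)
    P=np.dstack([p[...,0]*d,p[...,1]*d,d])
    W=P@T[:3,:3].T+T[:3,3]; W[d==0]=np.nan
    return W
def snap(name,fn):
    st=bot.read_state();c=bot.read_camera(name);cv2.imwrite(f"pics/{fn}.png",c["image"])
    W=cloud(c,pose(c,st));np.save(f"pics/{fn}.npy",W);return c,W
def down(yaw): # tool down, tool y axis at yaw+90 (x axis at yaw)
    M=np.array([[np.cos(yaw),np.sin(yaw),0],[np.sin(yaw),-np.cos(yaw),0],[0,0,-1]])
    q=R.from_matrix(M).as_quat();return [q[3],q[0],q[1],q[2]]
E
python3 - <<'E'
from h import *
for n in("top","scene"):
    c,W=snap(n,n);print({k:c[k] for k in c if k not in("image","depth")})
s=bot.read_state();print(s["clock"],s["tool_rot"])
E
```

```text
{'fovy': 57.19510868340502, 'cx': 275.0992225898888, 'cy': 211.0900426447242, 'k1': -0.0020225878831435264, 'eye': array([429.71277929, 123.25039179, 800.03498666]), 'attitude': array([ 0.02133512, -0.70392736,  0.70986155, -0.01129896])}
{'fovy': 48.57135664367915, 'cx': 280.3824438734213, 'cy': 207.29148454851676, 'k1': 0.053497054120668845, 'eye': array([1230.89324677,  682.11613033,  667.75009146]), 'attitude': array([-0.22068221,  0.40054367,  0.78449952, -0.41883724])}
0.1 [-5.34476455e-04  9.84396352e-01  1.75964582e-01 -5.70733151e-05]
```

View pics/top.png

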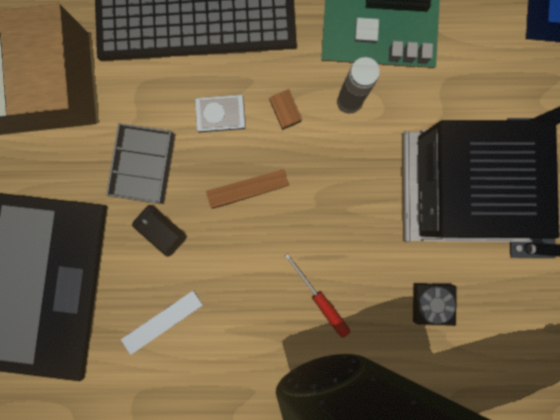

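View pics/scene.png

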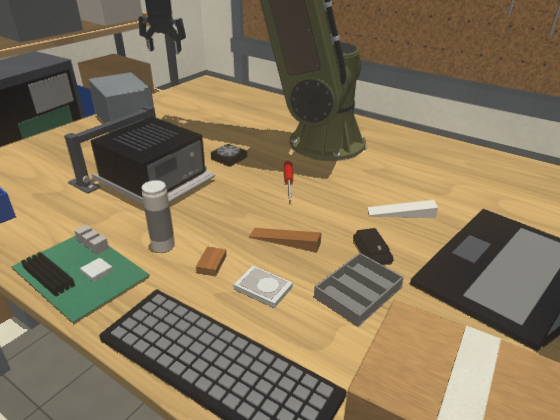

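The top view shows the wooden wedge from about (208,199) to (288,178). The tray's front edge is at column ~405, rows 132–241. The white wedge at (162,322) is the look-alike.

```bash
python3 - <<'E'
from h import *
np.set_printoptions(precision=1,suppress=True)
W=np.load("pics/top.npy");im=cv2.imread("pics/top.png")
for n,(u,v) in dict(benchL=(240,230),w1=(212,198),w2=(283,180),wm=(248,188),e1=(408,140),e2=(408,187),e3=(408,235),can=(364,70),screw=(140,160),block=(285,108)).items(): print(n,W[v,u])
# wedge mask
m=np.zeros(W.shape[:2],bool);m[160:215,200:296]=1
z=W[...,2];z0=np.nanmedian(z[220:245,200:270]);print("bench z",z0)
s=m&(z>z0+3)
p=W[s]; r=cv2.minAreaRect(p[:,:2].astype(np.float32));print(s.sum(),r,cv2.boxPoints(r))
# z profile along
c=p[:,:2].mean(0);d=np.linalg.svd(p[:,:2]-c,full_matrices=0)[2][0];t=(p[:,:2]-c)@d
print(c,d,np.polyfit(t,p[:,2],1),t.min(),t.max())
# tray edge: first pixel per row with z in 20..
E=[]
for v in range(134,240,3):
    row=[u for u in range(395,416) if z[v,u]>z0+8]
    if row:E.append(W[v,row[0]+1])
E=np.array(E);print(E[::5]);print(z[187,398:445:2],W[187,398:445:2,1])
cr=cv2.resize(im[120:250,380:460],None,fx=4.5,fy=4.5,interpolation=2);cv2.imwrite("pics/c1.png",cr)
E
```

```text
benchL [428.  207.7   0.1]
w1 [492.7 260.5  30.7]
w2 [530.6 117.5   7.1]
wm [513.2 188.9  21.1]
e1 [ 607.5 -136.4   23.4]
e2 [ 511.8 -133.9   23.8]
e3 [ 415.4 -131.5   24.2]
can [695.6 -19.4 161.5]
screw [575.6 415.5   6.1]
block [677.5 112.1  19.7]
bench z 0.37318885188983586
1556 ((517.2894897460938, 190.484130859375), (195.68418884277344, 112.5772705078125), 89.50596618652344) [[460.2  93.1]
 [572.7  92.2]
 [574.4 287.8]
 [461.8 288.8]]
[512.2 192.6] [ 0.3 -1. ] [-0.1 17.8] -100.6334143317499 110.22810147310796
[[ 620.1 -131.    22.2]
 [ 589.6 -130.6   21.2]
 [ 559.2 -130.3   19.7]
 [ 528.5 -129.3   20.7]
 [ 498.1 -128.7   20.2]
 [ 467.7 -128.    20.4]
 [ 437.4 -127.9   24.6]
 [ 407.2 -129.2   18.2]]
[  0.4   0.3  -2.5  17.8  23.5  23.8  25.3  25.1  21.2  24.1  23.2  38.3
  51.1  63.5  72.4  84.   91.  104.4 111.7 121.  125.1 134.2 140.3 139.9] [-121.  -125.2 -130.2 -127.8 -130.  -133.9 -137.4 -141.5 -146.8 -149.8
 -154.2 -152.7 -151.9 -151.2 -151.6 -151.  -151.9 -150.3 -151.  -150.8
 -152.6 -152.3 -153.2 -156.8]
```

View pics/c1.png

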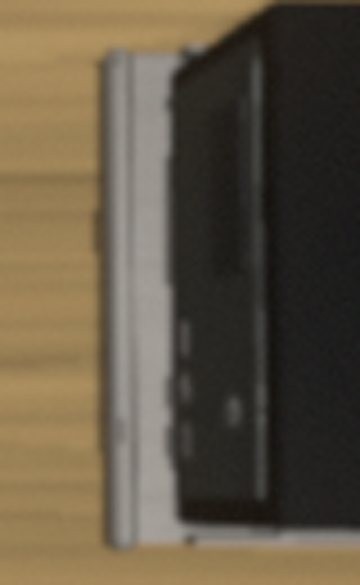

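```bash
python3 - <<'E'
from h import *
np.set_printoptions(precision=1,suppress=True)
bot.move_to([510,200,260],down(1.83))
c,W=snap("wrist","w1");print(c["mount"],bot.read_state()["clock"])
bot.move_to([513,-60,260],down(1.57))
c,W=snap("wrist","w2");print(bot.read_state()["clock"])
cv2.imwrite("pics/w12.png",cv2.resize(np.vstack([cv2.imread("pics/w1.png"),cv2.imread("pics/w2.png")]),(400,600),interpolation=3))
E
```

```text
[[  -0.    -0.9   -0.3   84.9]
 [   1.    -0.    -0.     0.4]
 [   0.    -0.3    0.9 -122.4]
 [   0.     0.     0.     1. ]] 2.9167
3.9833
```

View pics/w12.png

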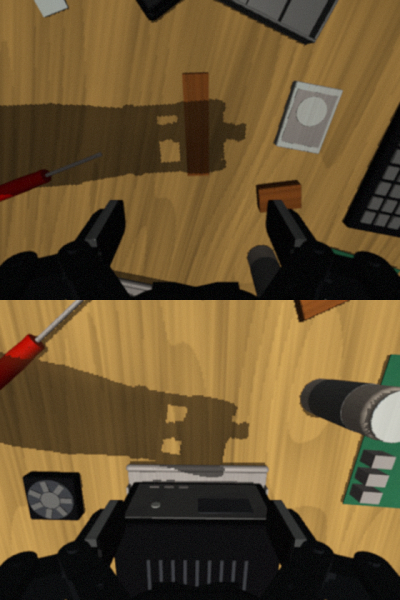

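The composite shows the wedge at columns 182–209, rows 72–175 in the upper view. In the lower view the tray's front bar runs from (128,465) to (268,465). I'll enlarge both to read the corners.

```bash
python3 - <<'E'
import cv2,numpy as np
a=cv2.imread("pics/w1.png")[90:255,235:315]; b=cv2.imread("pics/w2.png")[215:285,165:385]
a=cv2.convertScaleAbs(cv2.resize(a,None,fx=3.5,fy=3.5,interpolation=2),alpha=1.8)
b=cv2.convertScaleAbs(cv2.resize(b,None,fx=2.3,fy=3.5,interpolation=2),alpha=1.3)
o=np.zeros((600,800,3),np.uint8);o[:a.shape[0],:a.shape[1]]=a;o[:b.shape[0],290:290+b.shape[1]]=b
cv2.imwrite("pics/c2.png",o)
E
```

```text
(no output)
```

View pics/c2.png

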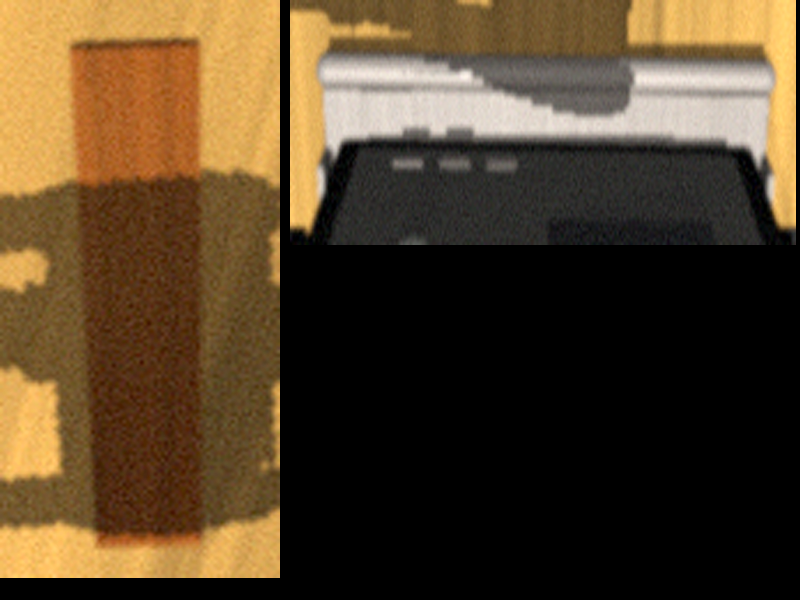

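Wedge corners in the crop: heel (72,44) and (199,40), tip (97,546) and (201,543). Bar ends: (319,71) and (774,73).

```bash
cat >> h.py <<'E'
def ray(c,T,u,v,z):
    f=420/2/np.tan(np.radians(c["fovy"])/2);K=np.array([[f,0,c["cx"]],[0,f,c["cy"]],[0,0,1.]])
    p=cv2.undistortPoints(np.array([[[u,v]]],float),K,np.array([c["k1"],0,0,0.])).ravel()
    d=T[:3,:3]@[p[0],p[1],1];return T[:3,3]+d*(z-T[2,3])/d[2]
E
python3 - <<'E'
from h import *
np.set_printoptions(precision=2,suppress=True)
st=bot.read_state();c=bot.read_camera("wrist")
T2=pose(c,st)
T1=np.eye(4);T1[:3,:3]=rot(down(1.83));T1[:3,3]=[510,200,260];T1=T1@c["mount"]
g=lambda x,y,z:ray(c,T1,235+x/3.5,90+y/3.5,z)
hl,hr,tl,tr=g(72,44,32),g(199,40,32),g(97,546,4),g(201,543,4)
print(hl,hr,tl,tr)
H=(hl+hr)/2;Tp=(tl+tr)/2;d=(Tp-H)[:2];print("heel",H,"tip",Tp,np.linalg.norm(d),np.arctan2(d[1],d[0]),np.linalg.norm(hl-hr),np.linalg.norm(tl-tr))
W=np.load("pics/w2.npy")
k=lambda x,y,z:ray(c,T2,165+(x-290)/2.3,215+y/3.5,z)
for z in(18,):
    a,b=k(319,71,z),k(774,73,z);print(a,b,(a+b)/2,np.linalg.norm(a-b),np.arctan2(*(b-a)[[1,0]]))
    f0,f1=k(335,55,z),k(760,57,z);g0,g1=k(335,90,z),k(760,90,z);print(f0,f1,g0,g1)
B=W[231:241,185:375].reshape(-1,3);B=B[(B[:,2]>8)&(B[:,2]<40)]
print(np.percentile(B[:,2],[5,50,90,95]))
for v in range(226,244):print(v,np.nanmedian(W[v,190:370],0))
for u in(200,280,360):
  print([W[v,u].round(0).tolist() for v in range(230,242,3)])
E
```

```text
[474.93 265.94  32.  ] [508.38 275.88  32.  ] [521.29 107.93   4.  ] [555.31 118.11   4.  ]
heel [491.65 270.91  32.  ] tip [538.3  113.02   4.  ] 164.63867015882957 -1.283555096639283 34.8923893828847 35.50737091342751
[ 404.56 -130.88   18.  ] [ 629.35 -131.43   18.  ] [ 516.95 -131.15   18.  ] 224.79458557132105 -0.002444832654636464
[ 412.89 -125.27   18.  ] [ 621.96 -125.82   18.  ] [ 411.88 -137.61   18.  ] [ 623.   -137.46   18.  ]
[17.31 21.19 22.58 22.86]
226 [ 520.55 -127.63   -1.64]
227 [ 521.13 -128.87   -1.53]
228 [ 521.12 -130.17   -1.58]
229 [ 518.77 -131.36   -1.39]
230 [ 520.26 -126.21   14.27]
231 [ 520.19 -126.1    17.47]
232 [ 520.18 -126.71   18.97]
233 [ 520.17 -127.43   20.15]
234 [ 520.75 -128.36   20.85]
235 [ 520.17 -129.29   21.5 ]
236 [ 520.18 -130.32   21.97]
237 [ 520.72 -131.46   22.14]
238 [ 519.61 -132.76   21.96]
239 [ 520.17 -134.16   21.6 ]
240 [ 520.2  -135.53   21.28]
241 [ 520.76 -136.54   21.76]
242 [ 519.64 -137.56   22.29]
243 [ 519.63 -138.79   22.29]
[[430.0, -125.0, 17.0], [430.0, -127.0, 20.0], [431.0, -130.0, 23.0], [430.0, -135.0, 20.0]]
[[521.0, -126.0, 14.0], [521.0, -127.0, 21.0], [521.0, -131.0, 21.0], [521.0, -134.0, 23.0]]
[[616.0, -132.0, -0.0], [611.0, -128.0, 20.0], [611.0, -130.0, 21.0], [611.0, -134.0, 21.0]]
```

```bash
python3 - <<'E'
from h import *
np.set_printoptions(precision=2,suppress=True)
h=np.array([491.65,270.91]);yaw=-1.2836;d=np.array([np.cos(yaw),np.sin(yaw)])
g=h+25*d;q=down(yaw+np.pi)
bot.move_gripper(75)
bot.move_to([*g,80],q)
bot.servo_line([*g,23],speed=80,until_force=8);print(bot.read_state()["ee_pos"])
bot.move_gripper(20,30);s=bot.read_state();print(s["grip_width"],s["grip_force"],s["ft_force"],s["ee_pos"])
z0=s["ee_pos"][2]
bot.servo_line([*g,z0+40],speed=120)
# tip y = tcp y -140
q=down(-1.572+np.pi)
bot.servo_line([515,55,z0+40],attitude=q,speed=150)
s=bot.read_state();print(s["grip_width"],s["ft_force"],s["clock"],s["ee_pos"])
c,W=snap("wrist","w3")
cv2.imwrite("pics/c3.png",cv2.resize(c["image"][60:400,130:430],None,fx=1.75,fy=1.75,interpolation=2))
print(z0)
E
```

```text
[498.98 247.06  23.34]
35.17840976917208 30.960576832294464 [-0.82 -0.23  6.81] [498.99 247.06  23.48]
35.558880171205246 [ 0.5  -0.51 -1.39] 8.85 [514.93  55.55  63.45]
23.476565810562477
```

View pics/c3.png

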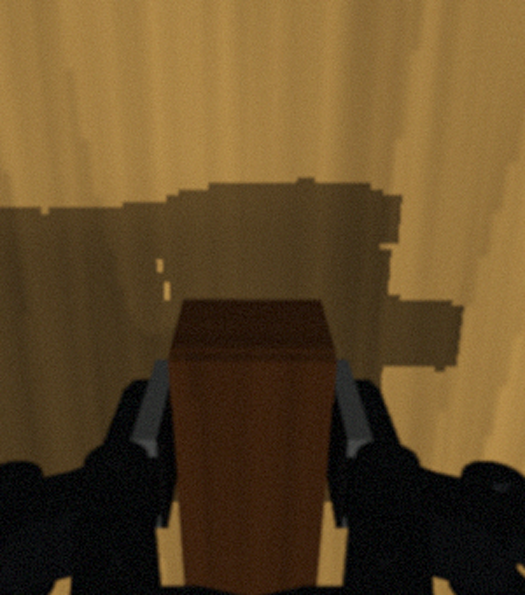

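The wedge is held level: heel top corners at crop (170,360) and (335,360), heel bottom corners at (184,300) and (322,300).

```bash
python3 - <<'E'
from h import *
np.set_printoptions(precision=2,suppress=True)
st=bot.read_state();c=bot.read_camera("wrist");T=pose(c,st)
k=lambda x,y,z:ray(c,T,130+x/1.75,60+y/1.75,z)
for a,b,z in(((170,360),(335,360),72),((184,300),(322,300),40)):print(k(*a,z),k(*b,z),(k(*a,z)+k(*b,z))/2,st["ee_pos"])
# refine bar centre from top camera at z=17
t=bot.read_camera("top");T=pose(t)
for e in((406.4,131.6),(406.9,241.3)):print(ray(t,T,*e,17))
E
```

```text
[498.23  79.45  72.  ] [532.79  79.44  72.  ] [515.51  79.45  72.  ] [514.93  55.61  63.43]
[497.81  79.68  40.  ] [533.58  79.67  40.  ] [515.7   79.67  40.  ] [514.93  55.61  63.43]
[ 626.33 -135.65   17.  ]
[ 402.57 -131.33   17.  ]
```

```bash
python3 - <<'E'
from h import *
np.set_printoptions(precision=2,suppress=True)
q=down(-1.576+np.pi);X=515.7
P=lambda t:(lambda s:print(t,s["ee_pos"],s["ft_force"],s["grip_width"],s["clock"]))(bot.read_state())
bot.servo_line([X,55.5,45],attitude=q,speed=60)
r=bot.servo_line([X,55.5,23.3],speed=30,until_force=3);P(("down",r))
r=bot.servo_line([X,-5,23.4],speed=50,until_force=4);P(("slide",r))
y=bot.read_state()["ee_pos"][1]
bot.move_gripper(52);P("open")
bot.servo_line([X,y,85],speed=150)
bot.servo_line([X,y+50,85],speed=150)
bot.move_gripper(14)
bot.servo_line([X,y+50,24],speed=100,until_force=8);P("behind")
c,W=snap("wrist","w4")
cv2.imwrite("pics/c4.png",c["image"])
E
```

```text
('down', True) [515.42  55.51  23.47] [-1.67  0.04  6.33] 35.711893276761586 10.15
('slide', True) [515.46  55.06  23.48] [ 0.21 -0.84  4.47] 35.62835260257051 10.3833
open [514.95  55.18  23.  ] [ 0.21  0.18 -0.48] 51.57601135507205 10.6917
behind [515.97 105.11  24.4 ] [0.56 0.69 0.87] 14.16193196363262 12.9417
```

View pics/c4.png

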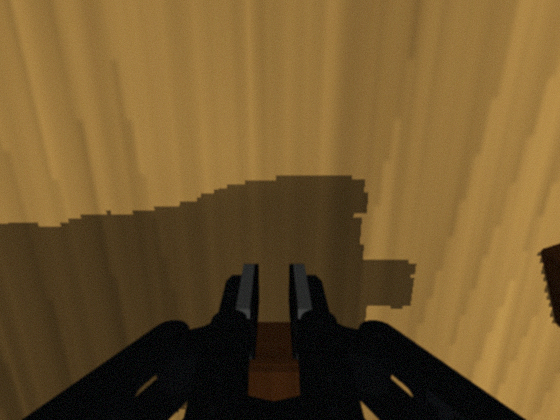

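Slide stopped on the release of vertical preload, so the wedge sits straight in front of the rack with its tip at y ≈ -86. The fingers are behind the heel (wedge at column ~274), so I'll push from here.

```bash
python3 - <<'E'
from h import *
np.set_printoptions(precision=2,suppress=True)
P=lambda t:(lambda s:print(t,s["ee_pos"],s["ft_force"],s["grip_width"],s["clock"]))(bot.read_state())
X=515.7
bot.dwell(.1);P("base")
r=bot.servo_line([X,36,24],speed=40,until_force=5);P(r)
bot.dwell(.2);P("")
t=bot.read_camera("top");cv2.imwrite("pics/c5.png",cv2.resize(t["image"][110:260,270:470],None,fx=4,fy=4,interpolation=2))
E
```

```text
base [516.1  105.12  24.69] [ 0.86 -0.54 -0.06] 14.197881378237415 13.0917
False [515.74  36.12  24.03] [-0.22 -0.92 -0.6 ] 13.825135048761622 14.9667
 [515.71  36.07  24.01] [ 0.2  -0.62  0.34] 14.042551980677716 15.1667
```

View pics/c5.png

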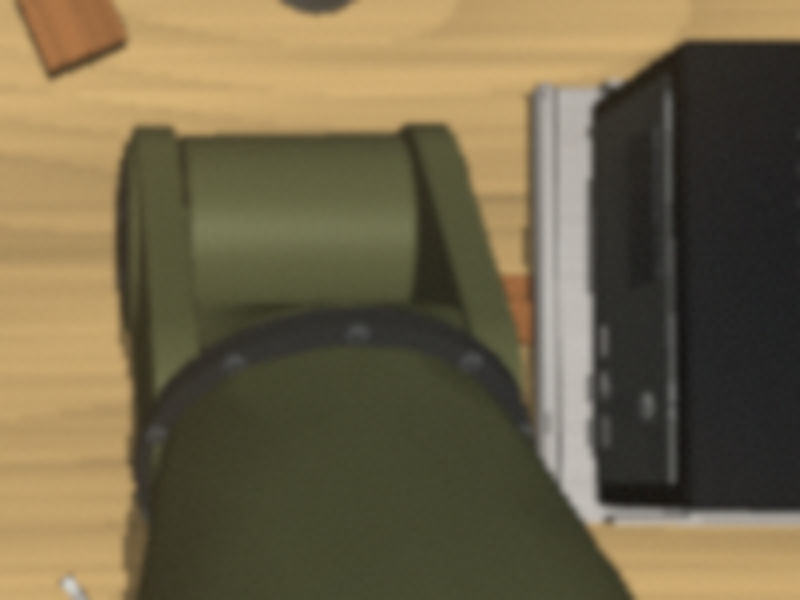

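```bash
cat >> h.py <<'E'
def avg(n=20):
    F=[]
    for _ in range(n): bot.dwell(.02);F.append(bot.read_state()["ft_force"])
    F=np.array(F);return F.mean(0),F.std(0)
E
python3 - <<'E'
from h import *
np.set_printoptions(precision=2,suppress=True)
X=515.7
bot.servo_line([X,39,24],speed=40);b,sd=avg();print("base",b,sd)
r=bot.servo_line([X,-60,24],speed=14,until_force=7.5)
s=bot.read_state();print(r,s["ee_pos"],s["ft_force"],s["clock"]);m,sd=avg();print(m-b,sd,bot.read_state()["ee_pos"])
E
```

```text
base [ 0.1  -0.09  0.08] [0.59 0.47 0.38]
True [515.49  -6.95  23.75] [-0.09 -0.24 -0.22] 19.3083
[ 0.08 -0.18  0.06] [0.49 0.51 0.56] [515.31  -6.59  23.5 ]
```

```bash
python3 - <<'E'
from h import *
np.set_printoptions(precision=2,suppress=True)
X=515.5;y=bot.read_state()["ee_pos"][1];b=-0.09
for i in range(40):
    y-=.6
    r=bot.servo_line([X,y,24],speed=4,until_force=14)
    m,sd=avg(8);p=m[1]-b;print(r,round(y,2),bot.read_state()["ee_pos"],m,sd[1]);
    if p>10.5 or r:break
print(bot.read_state()["clock"])
E
```

```text
False -7.19 [515.45  -7.09  23.95] [-0.12  2.19 -0.89] 0.42252015388946107
False -7.79 [515.43  -7.42  23.94] [-0.13  5.8  -0.43] 0.47363783258118336
False -8.39 [515.44  -7.89  23.95] [-0.07  6.95 -0.44] 0.5102133934580738
False -8.99 [515.44  -8.42  23.97] [ 0.16  7.65 -0.48] 0.5787240001102687
False -9.59 [515.44  -8.94  23.96] [-0.44  8.25 -0.61] 0.2670451613760957
False -10.19 [515.43  -9.49  23.96] [ 0.04  9.07 -0.58] 0.5034011350764717
False -10.79 [515.44 -10.    23.97] [-0.16  9.96 -0.23] 0.6488198737707727
False -11.39 [515.43 -10.51  23.96] [-0.08 10.75 -0.49] 0.22950014693547027
23.1417
```

```bash
python3 - <<'E'
from h import *
np.set_printoptions(precision=2,suppress=True)
X=515.5;y=-11.39
for i in range(4):
    y-=.5
    bot.servo_line([X,y,24],speed=4)
    m,sd=avg(15);p=m[1]+.09;print(y,bot.read_state()["ee_pos"],m,p)
    if p>12.0:break
bot.servo_line([X,y+40,24],speed=30);print(avg(10)[0])
bot.servo_line([X,y+40,150],speed=150)
bot.move_to([420,200,300],down(np.pi/2))
bot.dwell(.3);print(bot.read_state()["clock"])
t=bot.read_camera("top");cv2.imwrite("pics/c6.png",cv2.resize(t["image"][60:260,270:470],None,fx=3,fy=3,interpolation=2))
E
```

```text
-11.89 [515.44 -10.97  23.97] [ 0.02 11.14 -0.17] 11.231104051833183
-12.39 [515.42 -11.41  23.94] [ 0.14 11.9  -0.18] 11.987943733583974
-12.89 [515.43 -11.85  23.98] [-0.13 12.53  0.1 ] 12.616803803310289
[-0.02  0.11  0.09]
28.6333
```

View pics/c6.png

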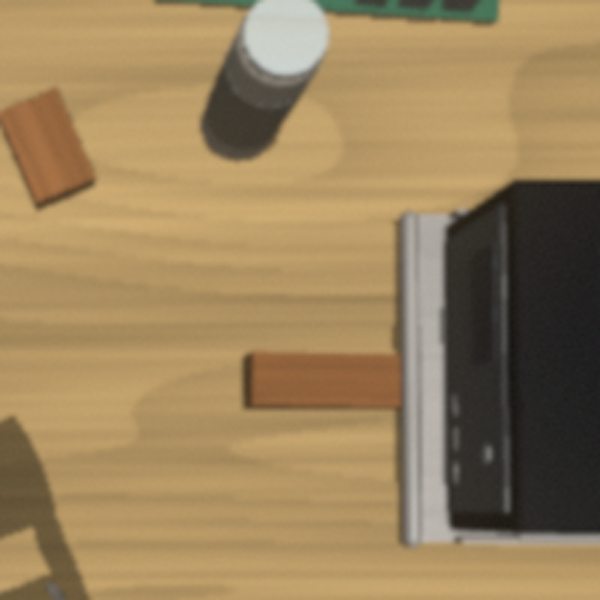

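The wedge is square under the bar, with its centre at row 379 against the bar's centre at 379.5. The robot is clear.

```bash
python3 -c "
from h import *
print(bot.finish_job())"
```

```text
the job is handed in; nothing more can be done
None
```

I handed the job in at about 29 s. The wooden wedge sits flat, square and centred under the tray's front edge. It was driven with a final level push of 12.6 N, which by the figures given leaves it carrying about 9 to 10.7 N (not measured directly), and the robot is clear.

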